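# Release a plaster mould from its clamping jig

### The arm

A 6-joint arm with a two-finger parallel gripper is mounted at the origin on the work surface. World frame = base frame: x ahead of the robot, y to its left, z up, the work surface at z = 0. Lengths are in mm, angles in rad, forces in N, time in s.
With the tool pointing down it reaches from about 300 to 750 mm from the base axis. Payload 8.5 kg.
Tool frame: the origin (TCP) lies between the finger pads; the fingertips stand 8 mm ahead of it and the grasp point (between the pads) lies 11 mm behind it (r.tips_ahead is the z of the fingertips in the tool frame, in mm); z points along the fingers, y is the line along which they close (so a half turn about z gives the same grasp; the last joint's range is limited). The gripper opens to 85 mm and grips with 20 to 120 N. Pads are 22 mm wide; open, the fingers measure 114 mm over their backs; the gripper's body (76 mm by 85 mm) begins 54 mm behind the grasp point. The pads swing forward as they close: fully open they stand 13 mm farther back than shut.
Start: joints at [1.006, 0.381, 1.297, -0, 1.464, -0.215], TCP at [188.481, 516.677, 239.322] pointing down, gripper open.
Joint ranges: [-3.11, 3.11], [-0.89, 2.33], [0.22, 2.48], [-1.42, 4.56], [0.17, 2.85], [-2.88, 2.88]. Speed limits (rad/s): [2.39, 2.39, 3.14, 3.14, 3.14, 3.14].

### API

Orientations are given as a rotation vector (axis times angle).
In Python, from station import r gives the robot as it stands.
- The arm moves only by the tool step_arm, never from a script. Its argument "commands" is one flat list of numbers, 5 for each row, row after row: the closure in counts, from 0 (fully open) to 255 (shut), then the shift along the tool's x, y, z scaled (see below), then the turn about the tool's z scaled (see below). In form: [claw, tx, ty, tz, yaw, claw, tx, ty, tz, yaw, ...]. A call has exactly 5 rows; each row is the pose to reach, as a shift and turn from the pose commanded when the call began, along the tool's axes at that moment; what a row does not reach only later rows make up. The controller multiplies each number of a shift by 300 mm and each number of a turn by 120 degrees. A row lasts 1/12 s, in which the tool goes at most 41.7 mm and 7.16 degrees, less where a joint would pass 70% of its speed; a pose out of reach is approached as far as the arm can. A call with a number of a shift or a turn outside -1 to 1 is refused whole. A call with a gripper value outside its range is refused whole. The fingers move at their own pace and stop on an object; "grip_force" is the grip in N (left out, the last holds). Time passes only in rows, so rows that repeat a pose let the fingers close, or fill a call up. It gives the time, the measured TCP pose, the force, the opening and the grip force at its end, in the units of the state.
- r.read_state(): the state, without advancing time (a new reading comes with each control period).
- r.capture(name): name is "scene" or "top"; returns a dict with "color" (420x560x3 uint8, red, green, blue), "z_map" (420x560 float32, mm along the optical axis (not along the pixel's ray), 0 where there is no reading), "vertical_fov" (degrees; the focal length in pixels is half the picture's height over the tangent of half this angle, whatever the lens; pixels are square), "cx", "cy" (the principal point, pixels), "camera_from_world" (4x4, takes a point from world to camera coordinates). Camera axes: x right, y down, z forward; pixel columns grow to the right and rows downward; lengths in mm; the calibration is good to about 2 mm. A picture is of the moment at which its call begins.
- r.hand_in(): hands the job in; it is judged then, once.
The state is a dict: "time_s": time; "q": joint angles; "dq": joint speeds; "joint_torque": joint torques, N m; "ee_pos": TCP position; "eef_rot": TCP orientation; "contact_force": force on the tool from outside, world axes, zero at the start; "wrist_torque": the same for the moment, N m; "finger_gap": finger opening in mm; "grasp_force": force on a finger pad.
Only numpy, scipy, OpenCV 4.12 (cv2) and the standard library are available. Lean on these libraries where they do the work, as an engineer would, in place of code of your own. Each camera call takes 0.05 s, during which the arm holds its last target. There are 200 camera calls.

### The job

Release the plaster mould in the jig: with a fingertip against its knurled rim, roll the big clamping collar two full turns anticlockwise (seen from above) from where it stands, no more, to loosen it. Only then push the upright peg of the slotted strap with a finger, so that the strap slides all the way back from the mould. Pick nothing up, leave the mould standing where it is and the other things on the bench alone, and finish clear of everything.

Things in the scene. Friction and masses are not known exactly. Their poses are not given: they have to be found in the camera images.
- jig: plywood board fixed to the bench, 400 x 150 x 20 mm. Origin on the bench surface (z = 0) under the axis of the clamp's steel post (22 mm across, top at z = 92 mm); x runs along the board towards the mould (board x -185 to +215, y +-75 mm), z up. Fence behind the mould at x 195 to 211, top z = 70 mm. Bystanders up to 85 mm tall stand beside the board, at least 95 mm from the post axis.
- collar (a joint): turn of the collar about its upright post, rad; 0 = screwed home, grows anticlockwise from above (loosening), starts at 0 to 0.4; a full turn is 6.283. Aluminium disc 95 mm across (too wide to pinch), 26 mm tall; 30 upright ribs of 3 mm radius stand 3 mm proud of its rim. Stays where left; takes about 0.1 N m (2 to 3 N at the rim). It rises 4 mm a turn and locks the strap for about 1.5 turns.
- collar_top (a point): centre of the collar's flat top, on its axis. Screwed home, the top is 63.5 mm and the underside 37.5 mm above the bench
- collar_mark (a point): outer end of a dark line engraved on the collar's top, 42 mm from its axis; goes round with the collar, for counting turns
- strap (a joint): travel of the slotted steel strap, m; 0 = forward at the mould, grows as it slides back along the jig's -x, 0.040 = at its stop. Locked (1 to 2 mm of play) while the collar is tight; loosened, it slides with about 3 N of friction and stays where left. 60 mm wide, flat on the board, top 30 mm above the bench (ribs under the collar to 36 mm).
- peg_top (a point): centre of the top of the strap's upright round push peg: 16 mm across, 40 mm tall, top 70 mm above the bench; at jig x = -115, y = 0 mm while the strap is forward. The gap between peg and collar rim, where a finger goes in to push it back, is then 59 mm.
- nose (a point): middle of the top edge of the strap's upright nose plate, 72 mm above the bench; plate 60 mm wide, 10 mm thick, at jig x = 104 to 114 mm when forward
- mould: loose grey-white plaster mould in two halves, 76 x 90 x 62 mm, standing on the board between nose plate and fence, about 0.55 kg; origin at the centre of its underside, z up
- jar: closed round screw-top jar, 60 mm across, 85 mm tall, with a smooth steel cap; origin at the centre of its foot. A bystander.
- spatula: spatula lying flat; origin under its middle, long axis x. A bystander.
- roller: black rubber roller lying on its side, 90 mm long, 32 mm across; origin under its middle, long axis x. A bystander.
- wedge: light wooden block 70 x 35 x 25 mm; origin at the centre of its underside. A bystander.
- beaker: open white plastic cup, 72 mm across, 75 mm tall; origin at the centre of its foot. A bystander.
- hammer: hammer lying on the bench; origin under its middle, handle to -x. A bystander.
- tape: cardboard ring 90 mm across and 30 mm tall lying flat; origin at the centre of its underside. A bystander.
Things that resemble listed ones, but are neither listed nor needed, are in the scene too. What is shaped like the mould but brown is not meant.

How it is judged:
By the outcome, as a careful person would: the job done as asked, in the order asked, and still so for the second after the job is handed in, with the robot touching nothing.
It also fails if it takes over 64 s, if anything falls off the work surface, if the arm or the gripper's body presses on something with over 40 N, if the wrist force passes 120 N, or if a joint passes its speed limit or range.

## Working session

There is one attempt and no reset: what is moved stays moved. The work goes in short steps, Python scripts to look and compute and a tool call to move; the robot and the scene stay as the last step left them, time stands still between calls to the robot, and variables do not carry over. Pictures are saved under pics/ and viewed, at most 10 in all, crops included, and the job is handed in when it is done.

Besides the shell and the picture viewer there is one more tool, called after "Emit:" as name(argument=value, ...), one argument or row to a line, values as JSON. step_arm: Moves the arm, as the interface text tells. Shifts and turns lie within -1 to 1; 1 stands for 300 mm of shift or 120 degrees of turn. Its arguments: {"type":"object","properties":{"commands":{"type":"array"},"grip_force":{"type":"number"}},"required":["commands"]}

```bash
mkdir -p pics
cat > h.py <<'E'
import numpy as np, cv2
from station import r
def cam(n):
    c=r.capture(n); c['f']=c['color'].shape[0]/2/np.tan(np.radians(c['vertical_fov'])/2); return c
def ray(c,u,v,z):
    M=np.linalg.inv(c['camera_from_world']); o=M[:3,3]
    d=M[:3,:3]@np.array([(u-c['cx'])/c['f'],(v-c['cy'])/c['f'],1]); return o+d*(z-o[2])/d[2]
def proj(c,p):
    q=c['camera_from_world']@np.append(p,1); return q[:2]/q[2]*c['f']+[c['cx'],c['cy']]
def cloud(c):
    z=c['z_map']; v,u=np.indices(z.shape); M=np.linalg.inv(c['camera_from_world'])
    P=np.stack([(u-c['cx'])/c['f']*z,(v-c['cy'])/c['f']*z,z],-1); return P@M[:3,:3].T+M[:3,3]
def save(c,n,img=None):
    cv2.imwrite('pics/'+n,cv2.cvtColor(c['color'] if img is None else img,cv2.COLOR_RGB2BGR))
E
python3 - <<'E'
from h import *
for n in('scene','top'):
    c=cam(n); save(c,n+'0.png'); print(n,c['f'],np.linalg.inv(c['camera_from_world'])[:3].round(2))
s=r.read_state(); print(s, r.tips_ahead)
E
```

```text
scene 431.2752635160948 [[ 1.60000e-01  5.40000e-01 -8.20000e-01  1.52942e+03]
 [ 9.90000e-01 -1.10000e-01  1.20000e-01 -1.12180e+02]
 [-2.00000e-02 -8.30000e-01 -5.50000e-01  7.53900e+02]]
top 387.6877180474867 [[ 1.00000e-02 -1.00000e+00  6.00000e-02  4.20910e+02]
 [-1.00000e+00 -1.00000e-02  1.00000e-02  4.65600e+01]
 [-1.00000e-02 -6.00000e-02 -1.00000e+00  1.26173e+03]]
{'time_s': 0.1, 'q': array([ 1.00570133e+00,  3.81136017e-01,  1.29817374e+00,  5.16590611e-06,
        1.46360509e+00, -2.15312808e-01]), 'dq': array([-0.00047539, -0.00125495, -0.00405369,  0.00216222,  0.00133257,
        0.000526  ]), 'joint_torque': array([ 4.35026668e-03, -4.49225736e+01, -2.31656957e+01, -1.29070613e-04,
        3.65610278e-03,  7.89605821e-06]), 'ee_pos': array([188.34837139, 516.47176107, 238.77333125]), 'eef_rot': array([-5.46552357e-01, -3.09316854e+00,  1.91740016e-03]), 'contact_force': array([-0.04999569,  0.13845153,  0.00352748]), 'wrist_torque': array([-0.02730963, -0.01195274, -0.04711926]), 'grasp_force': 0.0, 'finger_gap': 85.05593412729672} 8.0
```

View pics/scene0.png

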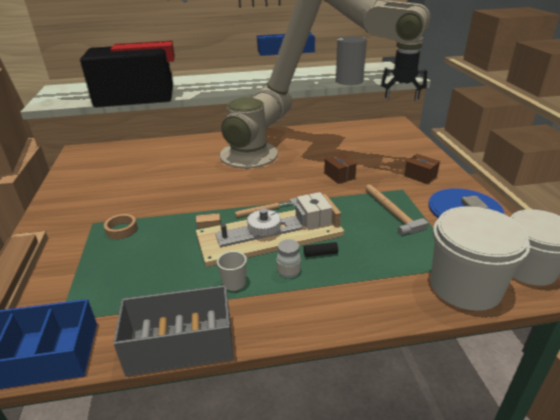

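View pics/top0.png

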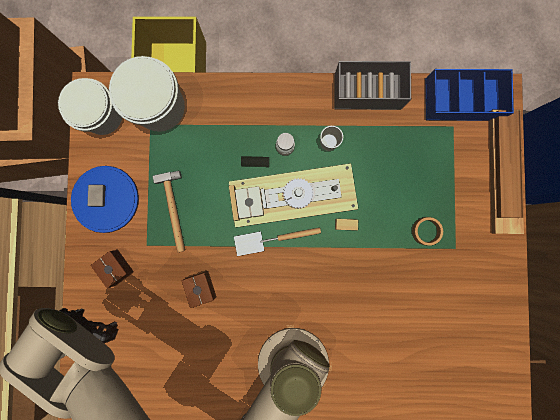

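The scene view shows the jig with the collar at (264,222), the peg at (224,230), and the grey-white mould at (313,209). In the top view the collar is at (298,192), the peg at (335,188), and the mould at (249,203). The two brown moulds at top (110,268) and (198,290) are decoys, because the one meant is grey-white and stands in the jig. I'll confirm this in an enlarged crop.

Run:
```python
from h import *
c=cam('top'); s=cam('scene')
a=cv2.resize(c['color'][115:260,215:375],None,fx=4,fy=4,interpolation=3)
save(c,'crop.png',a)
P=cloud(c); S=cloud(s)
for nm,Q,(v0,v1,u0,u1) in(('top',P,(165,225,225,360)),('scene',S,(190,250,195,345))):
    q=Q[v0:v1,u0:u1].reshape(-1,3)
    for lo,hi in((17,24),(28,34),(58,69),(69,80),(80,100)):
        k=q[(q[:,2]>lo)&(q[:,2]<hi)]; print(nm,lo,hi,len(k),k.mean(0).round(1) if len(k) else '',np.median(k[:,2]) if len(k) else '')
for (u,v) in((298,192),(335,188),(249,203),(285,143),(331,138),(255,161),(347,225)): print(u,v,P[v,u].round(1),ray(c,u,v,63.5).round(1))
# connected blobs at collar height, each view
for nm,Q,(v0,v1,u0,u1) in(('top',P,(165,225,225,360)),('scene',S,(190,250,195,345))):
    m=np.zeros(Q.shape[:2],np.uint8); m[v0:v1,u0:u1]=((Q[...,2]>55)&(Q[...,2]<100))[v0:v1,u0:u1]
    n,l,st,ce=cv2.connectedComponentsWithStats(m)
    for i in range(1,n):
        if st[i,4]>4:
            k=Q[l==i]; print(nm,st[i],ce[i].round(1),k.mean(0).round(1),np.median(k[:,2]).round(1),'minarea',cv2.minAreaRect(k[:,:2].astype(np.float32)), cv2.minEnclosingCircle(k[:,:2].astype(np.float32)))
```

```text
top 17 24 2634 [539.1 -26.6  20. ] 19.77685165334367
top 28 34 542 [541.8 -27.8  30.3] 30.079002527641023
top 58 69 762 [534.   18.5  63.6] 63.438030192532324
top 69 80 391 [511.5 140.4  75.3] 76.84080660816926
top 80 100 551 [510.1 128.7  83.2] 82.49052691777752
scene 17 24 1956 [548.7 -25.3  19.7] 19.547379654166207
scene 28 34 736 [569.9  13.7  30. ] 29.795804457465692
scene 58 69 679 [546.1  33.3  63.4] 63.1198834682948
scene 69 80 308 [530.5 120.7  74.5] 73.80778655293386
scene 80 100 609 [573.9  91.5  83.2] 82.56384620615984
298 192 [539.   -7.3  88.9] [541.5  -8.5  63.5]
335 188 [ 554.7 -122.6   65.9] [ 554.9 -123.    63.5]
249 203 [504.9 141.9  79. ] [506.  143.2  63.5]
285 143 [689.7  33.4  86.8] [695.   33.1  63.5]
331 138 [ 726.6 -118.4    2.5] [ 711.8 -110.4   63.5]
255 161 [643.8 128.5  28.7] [637.6 126.2  63.5]
347 225 [ 441.3 -166.2   27.1] [ 440.7 -159.9   63.5]
top [283 178  31  31 692] [298.  192.9] [538.5  -8.5  65. ] 63.3 minarea ((539.5582275390625, -8.231132507324219), (92.71757507324219, 91.92500305175781), 21.062522888183594) ((539.1268920898438, -8.2872915267
[... 743 characters left out ...]

scene [247 208  33  23 568] [263.1 219.7] [550.  -11.8  65.5] 63.0 minarea ((542.1994018554688, -11.244125366210938), (90.12664031982422, 93.63683319091797), 81.64512634277344) ((541.4144287109375, -10.54840087890625), 50.1904411315918)
scene [220 224   6   7  35] [222.6 227. ] [ 562.8 -124.9   65. ] 65.7 minarea ((560.6923828125, -124.78831481933594), (14.888334274291992, 12.8927001953125), 74.23377990722656) ((560.3798828125, -123.74632263183594), 8.772845268249512)
scene [278 239  21  11 192] [287.9 244.8] [697.1  31.7  84.5] 84.6 minarea ((694.00927734375, 32.654075622558594), (50.00933074951172, 43.0831413269043), 78.11004638671875) ((699.1171875, 30.60495948791504), 26.96382713317871)
```

View pics/crop.png

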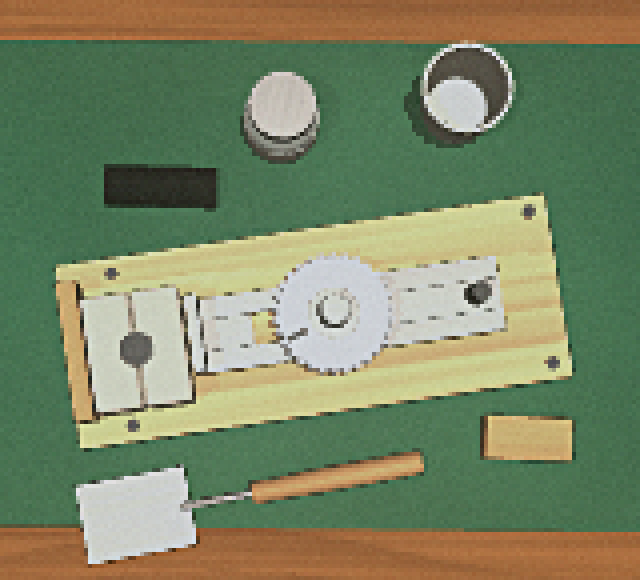

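The crop confirms it: the grey-white mould is at crop (137,350) beside the nose plate. The collar hub is at (335,310), the dark mark's outer end at about (283,340), and the peg at (478,293). Next I'll get the mark angle and collar centre, then plan the approach.

```bash
cat >> h.py <<'E'
def wrap(a): return (a+180)%360-180
def alpha(s):
    R=cv2.Rodrigues(np.asarray(s['eef_rot']))[0]; return np.degrees(np.arctan2(R[1,0],R[0,0]))
def centre(c,ztop):
    # disc outline at top-plane height, from the depth mask
    P=cloud(c); m=((abs(P[...,2]-ztop)<6)&(np.hypot(P[...,0]-540,P[...,1]+9)<60)).astype(np.uint8)
    m=cv2.morphologyEx(m,cv2.MORPH_CLOSE,np.ones((9,9)))
    k=max(cv2.findContours(m,0,1)[0],key=cv2.contourArea); (u,v),ax,an=cv2.fitEllipse(k); return ray(c,u,v,ztop)
def mark(c,C,ztop):
    # angle (deg, jig/world from +x) of darkest radial line on the collar top
    g=cv2.GaussianBlur(cv2.cvtColor(c['color'],cv2.COLOR_RGB2GRAY),(0,0),.6).astype(np.float32)
    A=np.arange(0,360,1.); R=np.arange(24,42,1.); t=np.radians(A)[:,None]
    uv=np.array([[proj(c,[C[0]+q*np.cos(a[0]),C[1]+q*np.sin(a[0]),ztop]) for q in R] for a in t],np.float32)
    pr=cv2.remap(g,uv[...,0],uv[...,1],1).mean(1); i=pr.argmin()
    w=np.clip(np.median(pr)-10-pr,0,None); d=wrap(A-A[i]); w[abs(d)>12]=0
    return wrap(A[i]+(w*d).sum()/max(w.sum(),1e-6)),pr[i],np.median(pr)
def rows(p0,a0,p1,a1,n=5):
    # n straight rows to p1 (mm, world) with tool-x heading a1 (deg), in tool axes at p0,a0
    a=np.radians(a0); d=np.asarray(p1,float)-p0
    t=np.array([d@[np.cos(a),np.sin(a),0],d@[np.sin(a),-np.cos(a),0],-d[2]])/300
    return [(list((t*k/n).round(4)),round(-(a1-a0)*k/n/120,4)) for k in range(1,n+1)]
E
python3 - <<'E'
from h import *
for n in('top','scene'):
    c=cam(n); C=centre(c,63.5); print(n,C.round(1),mark(c,C,63.5))
s=r.read_state(); a=alpha(s); print(a)
C=np.array([540.,-9,0]); f=np.radians(-170); u=np.array([np.cos(f),np.sin(f),0])
p=np.array([188.481,516.677,239.322]); e=C+90*u+[0,0,150]; ae=-170+127.2
N=7
for k in range(N):
    q=p+(e-p)*1/(N-k); an=a+(ae-a)/(N-k); print([x for t,y in rows(p,a,q,an) for x in [255]+[round(float(z),4) for z in t]+[float(y)]]); p,a=q,an
E
```

```text
top [538.9  -8.4  63.5] (np.float64(121.29724699431415), np.float32(138.61485), np.float32(207.60582))
scene [546.8 -11.5  63.5] (np.float64(163.72410495343627), np.float32(83.4732), np.float32(193.54259))
159.9576433379391
[255, -0.0412, -0.0399, 0.0085, 0.0483, 255, -0.0824, -0.0797, 0.017, 0.0966, 255, -0.1236, -0.1196, 0.0255, 0.1448, 255, -0.1648, -0.1594, 0.034, 0.1931, 255, -0.2059, -0.1993, 0.0425, 0.2414]
[255, -0.0553, -0.0149, 0.0085, 0.0483, 255, -0.1107, -0.0298, 0.017, 0.0966, 255, -0.166, -0.0448, 0.0255, 0.1448, 255, -0.2213, -0.0597, 0.034, 0.1931, 255, -0.2767, -0.0746, 0.0425, 0.2414]
[255, -0.0556, 0.0137, 0.0085, 0.0483, 255, -0.1113, 0.0275, 0.017, 0.0966, 255, -0.1669, 0.0412, 0.0255, 0.1448, 255, -0.2226, 0.055, 0.034, 0.1931, 255, -0.2782, 0.0687, 0.0425, 0.2414]
[255, -0.042, 0.039, 0.0085, 0.0483, 255, -0.084, 0.0779, 0.017, 0.0966, 255, -0.1261, 0.1169, 0.0255, 0.1448, 255, -0.1681, 0.1559, 0.034, 0.1931, 255, -0.2101, 0.1949, 0.0425, 0.2414]
[255, -0.0179, 0.0544, 0.0085, 0.0483, 255, -0.0358, 0.1089, 0.017, 0.0966, 255, -0.0537, 0.1633, 0.0255, 0.1448, 255, -0.0716, 0.2178, 0.034, 0.1931, 255, -0.0895, 0.2722, 0.0425, 0.2414]
[255, 0.0107, 0.0563, 0.0085, 0.0483, 255, 0.0214, 0.1126, 0.017, 0.0966, 255, 0.0321, 0.1689, 0.0255, 0.1448, 255, 0.0428, 0.2252, 0.034, 0.1931, 255, 0.0536, 0.2815, 0.0425, 0.2414]
[255, 0.0366, 0.0441, 0.0085, 0.0483, 255, 0.0733, 0.0881, 0.017, 0.0966, 255, 0.1099, 0.1322, 0.0255, 0.1448, 255, 0.1466, 0.1763, 0.034, 0.1931, 255, 0.1832, 0.2204, 0.0425, 0.2414]
```

Emit:
step_arm(
  commands=[255,-0.041,-0.04,0.008,0.048,255,-0.082,-0.08,0.017,0.097,255,-0.124,-0.12,0.025,0.145,255,-0.165,-0.159,0.034,0.193,255,-0.206,-0.199,0.042,0.241],
  grip_force=30,
)

```text
time_s: 0.72
ee_pos: [226.3, 438.7, 226.5]
eef_rot: [-1.309, -2.856, 0.0]
contact_force: [0.3, -0.1, 0.2]
finger_gap: 26.0
grasp_force: 0.0
```

Emit:
step_arm(
  commands=[255,-0.055,-0.015,0.008,0.048,255,-0.111,-0.03,0.017,0.097,255,-0.166,-0.045,0.025,0.145,255,-0.221,-0.06,0.034,0.193,255,-0.277,-0.075,0.042,0.241],
)

```text
time_s: 1.13
ee_pos: [263.9, 361.2, 214.0]
eef_rot: [1.98, 2.439, -0.0]
contact_force: [1.0, 0.1, -0.0]
finger_gap: 0.1
grasp_force: 0.0
```

Emit:
step_arm(
  commands=[255,-0.056,0.014,0.008,0.048,255,-0.111,0.028,0.017,0.097,255,-0.167,0.041,0.025,0.145,255,-0.223,0.055,0.034,0.193,255,-0.278,0.069,0.042,0.241],
)

```text
time_s: 1.55
ee_pos: [301.6, 283.9, 201.5]
eef_rot: [2.527, 1.867, 0.0]
contact_force: [0.0, 0.5, -0.0]
finger_gap: -0.2
grasp_force: 0.0
```

Emit:
step_arm(
  commands=[255,-0.042,0.039,0.008,0.048,255,-0.084,0.078,0.017,0.097,255,-0.126,0.117,0.025,0.145,255,-0.168,0.156,0.034,0.193,255,-0.21,0.195,0.042,0.241],
)

```text
time_s: 1.97
ee_pos: [339.5, 206.8, 188.8]
eef_rot: [-2.913, -1.177, -0.0]
contact_force: [-0.3, 0.2, 0.4]
finger_gap: -0.1
grasp_force: 0.0
```

Emit:
step_arm(
  commands=[255,-0.018,0.054,0.008,0.048,255,-0.036,0.109,0.017,0.097,255,-0.054,0.163,0.025,0.145,255,-0.072,0.218,0.034,0.193,255,-0.09,0.272,0.042,0.241],
)

```text
time_s: 2.38
ee_pos: [377.2, 129.4, 176.3]
eef_rot: [3.114, 0.412, 0.0]
contact_force: [-0.1, 0.3, -0.3]
finger_gap: 0.1
grasp_force: 0.0
```

Emit:
step_arm(
  commands=[255,0.011,0.056,0.008,0.048,255,0.021,0.113,0.017,0.097,255,0.032,0.169,0.025,0.145,255,0.043,0.225,0.034,0.193,255,0.054,0.282,0.042,0.241],
)

```text
time_s: 2.8
ee_pos: [415.2, 52.2, 163.7]
eef_rot: [-3.119, 0.379, -0.0]
contact_force: [0.1, -0.6, -0.7]
finger_gap: -0.3
grasp_force: 0.0
```

Emit:
step_arm(
  commands=[255,0.037,0.044,0.008,0.048,255,0.073,0.088,0.017,0.097,255,0.11,0.132,0.025,0.145,255,0.147,0.176,0.034,0.193,255,0.183,0.22,0.042,0.241],
)

```text
time_s: 3.22
ee_pos: [453.1, -24.9, 151.0]
eef_rot: [-2.925, 1.146, -0.0]
contact_force: [-0.2, -0.3, -0.5]
finger_gap: -0.1
grasp_force: 0.0
```

Emit:
step_arm(
  commands=[255,0,0,0.066,0,255,0,0,0.132,0,255,0,0,0.198,0,255,0,0,0.264,0,255,0,0,0.33,0],
)

```text
time_s: 3.63
ee_pos: [452.8, -24.1, 51.3]
eef_rot: [-2.928, 1.138, -0.001]
contact_force: [0.7, -0.1, -0.2]
finger_gap: 0.4
grasp_force: 0.0
```

Run:
```python
from h import *
s=r.read_state(); print(s['ee_pos'].round(1),alpha(s).round(1),s['q'].round(2),s['contact_force'].round(1))
a=cam('scene'); t=cam('top')
im=np.hstack([cv2.resize(x,(390,390),interpolation=3) for x in(a['color'][150:280,190:320],t['color'][140:270,230:360])])
save(a,'near.png',im)
```

```text
[452.8 -24.1  51.3] -42.5 [-0.32  0.47  1.82 -0.    0.85  2.  ] [ 0.7 -0.1 -0.2]
```

View pics/near.png

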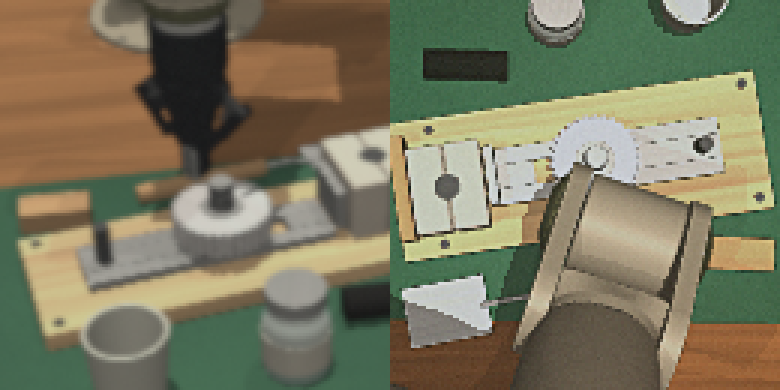

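The finger stands at near-picture (197,170), beside the collar and clear of it. The mould, jar and peg are untouched. Now I'll move in radially to feel the rim.

Emit:
step_arm(
  commands=[255,0.012,-0.016,0,0,255,0.022,-0.029,0,0,255,0.028,-0.037,0,0,255,0.032,-0.043,0,0,255,0.036,-0.048,0,0],
)

```text
time_s: 4.15
ee_pos: [471.1, -20.7, 52.8]
eef_rot: [-2.928, 1.138, -0.002]
contact_force: [-0.4, -0.2, 0.2]
finger_gap: 0.0
grasp_force: 0.0
```

Emit:
step_arm(
  commands=[255,0.001,-0.0013,0,0,255,0.002,-0.0026,0,0,255,0.003,-0.004,0,0,255,0.004,-0.0053,0,0,255,0.004,-0.0053,0,0],
)

```text
time_s: 4.57
ee_pos: [472.4, -20.4, 52.2]
eef_rot: [2.928, -1.138, 0.0]
contact_force: [-0.2, 0.0, -0.3]
finger_gap: -0.1
grasp_force: 0.0
```

Emit:
step_arm(
  commands=[255,0.001,-0.0013,0,0,255,0.002,-0.0026,0,0,255,0.003,-0.004,0,0,255,0.004,-0.0053,0,0,255,0.004,-0.0053,0,0],
)

```text
time_s: 4.98
ee_pos: [474.5, -20.0, 52.1]
eef_rot: [2.928, -1.138, 0.0]
contact_force: [-0.2, 0.5, -0.3]
finger_gap: 0.2
grasp_force: 0.0
```

Emit:
step_arm(
  commands=[255,0.001,-0.0013,0,0,255,0.002,-0.0026,0,0,255,0.003,-0.004,0,0,255,0.004,-0.0053,0,0,255,0.004,-0.0053,0,0],
)

```text
time_s: 5.4
ee_pos: [476.4, -19.6, 52.1]
eef_rot: [-2.928, 1.138, -0.0]
contact_force: [0.6, 0.2, -0.3]
finger_gap: -0.4
grasp_force: 0.0
```

Emit:
step_arm(
  commands=[255,0.001,-0.0013,0,0,255,0.002,-0.0026,0,0,255,0.003,-0.004,0,0,255,0.004,-0.0053,0,0,255,0.004,-0.0053,0,0],
)

```text
time_s: 5.82
ee_pos: [478.4, -19.3, 52.1]
eef_rot: [2.928, -1.138, 0.0]
contact_force: [0.7, -0.8, 1.0]
finger_gap: -0.4
grasp_force: 0.0
```

Emit:
step_arm(
  commands=[255,0.001,-0.0013,0,0,255,0.002,-0.0026,0,0,255,0.003,-0.004,0,0,255,0.004,-0.0053,0,0,255,0.004,-0.0053,0,0],
)

```text
time_s: 6.23
ee_pos: [479.6, -18.9, 52.0]
eef_rot: [2.928, -1.138, -0.003]
contact_force: [-5.1, -1.5, 3.3]
finger_gap: -0.1
grasp_force: 2.2
```

Emit:
step_arm(
  commands=[255,0.001,-0.0013,0,0,255,0.002,-0.0026,0,0,255,0.003,-0.004,0,0,255,0.004,-0.0053,0,0,255,0.004,-0.0053,0,0],
)

```text
time_s: 6.65
ee_pos: [480.3, -18.4, 51.9]
eef_rot: [2.927, -1.137, -0.007]
contact_force: [-10.5, -2.1, 6.8]
finger_gap: -0.2
grasp_force: 4.4
```

Contact is at r≈61.5 mm with a stiffness of about 5 N/mm. Now I'll work out the orbit call, with the yaw following so every call is identical.

```bash
cat >> h.py <<'E'
def orbit(R,step,n=(.604,-.797),dr=0):
    # 5 rows about the collar axis, axis at R*n in tool axes, step deg anticlockwise per row, growing dr mm inwards by the end
    c=R*np.array(n); o=[]
    for k in range(1,6):
        t=np.radians(step*k); M=np.array([[np.cos(t),np.sin(t)],[-np.sin(t),np.cos(t)]])
        p=(c-M@(c*(R-dr*k/5)/R))/300; o+=[255,round(float(p[0]),4),round(float(p[1]),4),0,round(-step*k/120,4)]
    return o
E
python3 - <<'E'
from h import *
print(orbit(59,7,dr=.5)); print(orbit(58.5,7))
E
```

```text
[255, 0.0202, 0.013, 0, -0.0583, 255, 0.0417, 0.0235, 0, -0.1167, 255, 0.0643, 0.0312, 0, -0.175, 255, 0.0877, 0.0361, 0, -0.2333, 255, 0.1114, 0.0381, 0, -0.2917]
[255, 0.0198, 0.0132, 0, -0.0583, 255, 0.0411, 0.0239, 0, -0.1167, 255, 0.0635, 0.0319, 0, -0.175, 255, 0.0867, 0.0371, 0, -0.2333, 255, 0.1104, 0.0394, 0, -0.2917]
```

Emit:
step_arm(
  commands=[255,0.0202,0.013,0,-0.0583,255,0.0417,0.0235,0,-0.1167,255,0.0643,0.0312,0,-0.175,255,0.0877,0.0361,0,-0.2333,255,0.1114,0.0381,0,-0.2917],
)

```text
time_s: 7.07
ee_pos: [497.3, -50.0, 52.0]
eef_rot: [3.135, -0.194, -0.008]
contact_force: [-10.7, -5.5, 7.2]
finger_gap: 0.1
grasp_force: 6.3
```

```bash
cat > st.py <<'E'
from h import *
s=r.read_state(); p=s['ee_pos']; d=p[:2]-[540,-9]; f=np.arctan2(d[1],d[0]); F=s['contact_force']
print('t',s['time_s'],'r',np.hypot(*d).round(1),'phi',np.degrees(f).round(1),'alpha-phi',wrap(alpha(s)-np.degrees(f)).round(1),'q6',s['q'][5].round(2),'Frad',(F[:2]@[np.cos(f),np.sin(f)]).round(1),'Ftan',(F[:2]@[-np.sin(f),np.cos(f)]).round(1),'Fz',F[2].round(1),'z',p[2].round(1))
zt=float(__import__('sys').argv[1]) if len(__import__('sys').argv)>1 else 63.5
for n,C in(('top',[538.9,-8.4]),):
    c=cam(n); print(n,[np.round(float(x),1) for x in mark(c,C,zt)])
E
python3 st.py
```

```text
t 7.0667 r 59.2 phi -136.1 alpha-phi 129.0 q6 1.36 Frad 11.6 Ftan -3.4 Fz 7.2 z 52.0
top [np.float64(140.6), np.float64(69.0), np.float64(146.8)]
```

Emit:
step_arm(
  commands=[255,0.0198,0.0132,0,-0.0583,255,0.0411,0.0239,0,-0.1167,255,0.0635,0.0319,0,-0.175,255,0.0867,0.0371,0,-0.2333,255,0.1104,0.0394,0,-0.2917],
)

```text
time_s: 7.53
ee_pos: [530.5, -67.5, 52.5]
eef_rot: [3.046, 0.756, -0.001]
contact_force: [-4.9, -10.5, 4.0]
finger_gap: -0.2
grasp_force: 5.8
```

Emit:
step_arm(
  commands=[255,0.0198,0.0132,0,-0.0583,255,0.0411,0.0239,0,-0.1167,255,0.0635,0.0319,0,-0.175,255,0.0867,0.0371,0,-0.2333,255,0.1104,0.0394,0,-0.2917],
)

```text
time_s: 7.95
ee_pos: [566.6, -62.2, 52.7]
eef_rot: [2.678, 1.636, 0.002]
contact_force: [-0.4, -5.4, 3.1]
finger_gap: 0.1
grasp_force: 3.0
```

```bash
python3 st.py 65
python3 - <<'E'
from h import *
t=cam('top'); a=cam('scene')
save(t,'o1.png',np.hstack([cv2.resize(x,(390,390),interpolation=3) for x in(a['color'][150:280,190:320],t['color'][140:270,230:360])]))
E
```

```text
t 7.95 r 59.4 phi -63.4 alpha-phi 126.3 q6 0.16 Frad 4.6 Ftan -2.7 Fz 3.1 z 52.7
top [np.float64(175.8), np.float64(82.0), np.float64(145.7)]
```

View pics/o1.png

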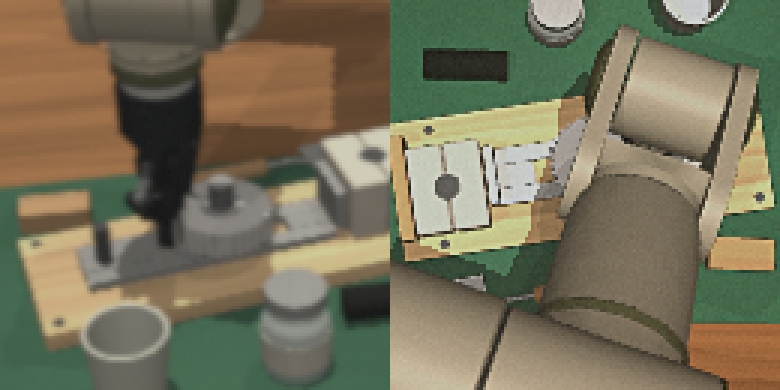

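Run:
```python
from h import *
print(orbit(58.5,7,dr=1)); print(orbit(57.5,7,dr=.5))
```

```text
[255, 0.0202, 0.0126, 0, -0.0583, 255, 0.0416, 0.0227, 0, -0.1167, 255, 0.0641, 0.03, 0, -0.175, 255, 0.0872, 0.0345, 0, -0.2333, 255, 0.1106, 0.0361, 0, -0.2917]
[255, 0.0196, 0.0127, 0, -0.0583, 255, 0.0407, 0.0229, 0, -0.1167, 255, 0.0627, 0.0304, 0, -0.175, 255, 0.0855, 0.0352, 0, -0.2333, 255, 0.1086, 0.0371, 0, -0.2917]
```

Emit:
step_arm(
  commands=[255,0.0202,0.0126,0,-0.0583,255,0.0416,0.0227,0,-0.1167,255,0.0641,0.03,0,-0.175,255,0.0872,0.0345,0,-0.2333,255,0.1106,0.0361,0,-0.2917],
)

```text
time_s: 8.52
ee_pos: [591.7, -37.2, 52.9]
eef_rot: [2.064, 2.363, 0.002]
contact_force: [1.7, -4.6, 3.4]
finger_gap: 0.0
grasp_force: 2.4
```

Emit:
step_arm(
  commands=[255,0.0196,0.0127,0,-0.0583,255,0.0407,0.0229,0,-0.1167,255,0.0627,0.0304,0,-0.175,255,0.0855,0.0352,0,-0.2333,255,0.1086,0.0371,0,-0.2917],
)

```text
time_s: 8.93
ee_pos: [598.2, -2.8, 52.8]
eef_rot: [1.258, 2.875, 0.001]
contact_force: [1.6, -2.0, 1.6]
finger_gap: -0.1
grasp_force: 1.6
```

```bash
python3 st.py 65
```

```text
t 8.9333 r 58.6 phi 6.1 alpha-phi 126.7 q6 -0.95 Frad 1.4 Ftan -2.2 Fz 1.6 z 52.8
top [np.float64(-112.9), np.float64(94.9), np.float64(114.5)]
```

Run:
```python
from h import *
print(orbit(58.5,7,dr=2.5)); print(orbit(57,7,dr=.5))
```

```text
[255, 0.0207, 0.0118, 0, -0.0583, 255, 0.0424, 0.0208, 0, -0.1167, 255, 0.0649, 0.0271, 0, -0.175, 255, 0.0878, 0.0305, 0, -0.2333, 255, 0.1108, 0.0311, 0, -0.2917]
[255, 0.0195, 0.0126, 0, -0.0583, 255, 0.0403, 0.0227, 0, -0.1167, 255, 0.0622, 0.0301, 0, -0.175, 255, 0.0847, 0.0348, 0, -0.2333, 255, 0.1077, 0.0368, 0, -0.2917]
```

Emit:
step_arm(
  commands=[255,0.0207,0.0118,0,-0.0583,255,0.0424,0.0208,0,-0.1167,255,0.0649,0.0271,0,-0.175,255,0.0878,0.0305,0,-0.2333,255,0.1108,0.0311,0,-0.2917],
)

```text
time_s: 9.4
ee_pos: [583.6, 28.6, 53.3]
eef_rot: [0.339, 3.116, 0.002]
contact_force: [7.7, 3.8, 4.6]
finger_gap: 0.5
grasp_force: 3.7
```

Emit:
step_arm(
  commands=[255,0.0195,0.0126,0,-0.0583,255,0.0403,0.0227,0,-0.1167,255,0.0622,0.0301,0,-0.175,255,0.0847,0.0348,0,-0.2333,255,0.1077,0.0368,0,-0.2917],
)

```text
time_s: 9.82
ee_pos: [553.8, 47.0, 53.3]
eef_rot: [-0.614, 3.075, 0.001]
contact_force: [4.2, 6.9, 6.5]
finger_gap: -0.2
grasp_force: 3.8
```

```bash
python3 st.py 66.3
```

```text
t 9.8167 r 57.6 phi 76.2 alpha-phi 126.4 q6 -2.1 Frad 7.7 Ftan -2.4 Fz 6.5 z 53.3
top [np.float64(-45.1), np.float64(81.6), np.float64(152.7)]
```

Run:
```python
from h import *
print(orbit(57,7)); print(orbit(72,-7))
```

```text
[255, 0.0193, 0.0129, 0, -0.0583, 255, 0.04, 0.0233, 0, -0.1167, 255, 0.0619, 0.0311, 0, -0.175, 255, 0.0845, 0.0362, 0, -0.2333, 255, 0.1076, 0.0384, 0, -0.2917]
[255, -0.0222, -0.0191, 0, 0.0583, 255, -0.042, -0.0408, 0, 0.1167, 255, -0.0589, -0.0647, 0, 0.175, 255, -0.0728, -0.0904, 0, 0.2333, 255, -0.0835, -0.1177, 0, 0.2917]
```

Emit:
step_arm(
  commands=[255,0.0193,0.0129,0,-0.0583,255,0.04,0.0233,0,-0.1167,255,0.0619,0.0311,0,-0.175,255,0.0845,0.0362,0,-0.2333,255,0.1076,0.0384,0,-0.2917],
)

```text
time_s: 10.28
ee_pos: [518.3, 45.0, 52.8]
eef_rot: [-1.512, 2.75, -0.0]
contact_force: [0.6, 5.2, 3.8]
finger_gap: -0.2
grasp_force: 2.6
```

Emit:
step_arm(
  commands=[255,-0.006,0.008,0,0,255,-0.012,0.016,0,0,255,-0.018,0.024,0,0,255,-0.024,0.032,0,0,255,-0.03,0.04,0,0],
)

```text
time_s: 10.7
ee_pos: [512.6, 58.6, 51.9]
eef_rot: [1.509, -2.755, -0.0]
contact_force: [1.1, 0.3, 0.0]
finger_gap: -0.1
grasp_force: 0.0
```

```bash
python3 st.py 66.6
```

```text
t 10.7 r 73.0 phi 112.0 alpha-phi 125.4 q6 -2.69 Frad -0.1 Ftan -1.1 Fz 0.0 z 51.9
top [np.float64(-167.2), np.float64(69.9), np.float64(163.6)]
```

Emit:
step_arm(
  commands=[255,-0.0222,-0.0191,0,0.0583,255,-0.042,-0.0408,0,0.1167,255,-0.0589,-0.0647,0,0.175,255,-0.0728,-0.0904,0,0.2333,255,-0.0835,-0.1177,0,0.2917],
)

```text
time_s: 11.17
ee_pos: [556.3, 60.8, 52.0]
eef_rot: [0.603, -3.083, -0.0]
contact_force: [-0.9, -0.5, 0.2]
finger_gap: -0.3
grasp_force: 0.0
```

Emit:
step_arm(
  commands=[255,-0.0222,-0.0191,0,0.0583,255,-0.042,-0.0408,0,0.1167,255,-0.0589,-0.0647,0,0.175,255,-0.0728,-0.0904,0,0.2333,255,-0.0835,-0.1177,0,0.2917],
)

```text
time_s: 11.58
ee_pos: [593.0, 37.5, 51.9]
eef_rot: [-0.352, -3.122, -0.0]
contact_force: [-1.4, -0.4, 0.7]
finger_gap: -0.1
grasp_force: 0.0
```

Emit:
step_arm(
  commands=[255,-0.0222,-0.0191,0,0.0583,255,-0.042,-0.0408,0,0.1167,255,-0.0589,-0.0647,0,0.175,255,-0.0728,-0.0904,0,0.2333,255,-0.0835,-0.1177,0,0.2917],
)

```text
time_s: 12.0
ee_pos: [609.7, -2.7, 51.9]
eef_rot: [-1.275, -2.871, 0.0]
contact_force: [-1.7, 0.3, 0.9]
finger_gap: 0.2
grasp_force: 0.0
```

Emit:
step_arm(
  commands=[255,-0.0222,-0.0191,0,0.0583,255,-0.042,-0.0408,0,0.1167,255,-0.0589,-0.0647,0,0.175,255,-0.0728,-0.0904,0,0.2333,255,-0.0835,-0.1177,0,0.2917],
)

```text
time_s: 12.42
ee_pos: [600.3, -45.1, 51.9]
eef_rot: [-2.079, -2.355, 0.0]
contact_force: [-0.5, 1.1, -0.4]
finger_gap: 0.2
grasp_force: 0.0
```

Emit:
step_arm(
  commands=[255,-0.0222,-0.0191,0,0.0583,255,-0.042,-0.0408,0,0.1167,255,-0.0589,-0.0647,0,0.175,255,-0.0728,-0.0904,0,0.2333,255,-0.0835,-0.1177,0,0.2917],
)

```text
time_s: 12.83
ee_pos: [568.4, -74.5, 51.9]
eef_rot: [-2.691, -1.62, 0.0]
contact_force: [-0.7, -0.5, 0.2]
finger_gap: 0.2
grasp_force: 0.0
```

Emit:
step_arm(
  commands=[255,-0.0222,-0.0191,0,0.0583,255,-0.042,-0.0408,0,0.1167,255,-0.0589,-0.0647,0,0.175,255,-0.0728,-0.0904,0,0.2333,255,-0.0835,-0.1177,0,0.2917],
)

```text
time_s: 13.25
ee_pos: [525.4, -80.2, 52.0]
eef_rot: [-3.054, -0.736, 0.0]
contact_force: [0.4, -0.4, 0.8]
finger_gap: -0.1
grasp_force: 0.0
```

Emit:
step_arm(
  commands=[255,-0.0222,-0.0191,0,0.0583,255,-0.042,-0.0408,0,0.1167,255,-0.0589,-0.0647,0,0.175,255,-0.0728,-0.0904,0,0.2333,255,-0.0835,-0.1177,0,0.2917],
)

```text
time_s: 13.67
ee_pos: [486.8, -60.3, 52.1]
eef_rot: [-3.134, 0.217, 0.0]
contact_force: [0.3, 0.3, 0.4]
finger_gap: 0.1
grasp_force: 0.0
```

Emit:
step_arm(
  commands=[255,-0.0222,-0.0191,0,0.0583,255,-0.042,-0.0408,0,0.1167,255,-0.0589,-0.0647,0,0.175,255,-0.0728,-0.0904,0,0.2333,255,-0.0835,-0.1177,0,0.2917],
)

```text
time_s: 14.08
ee_pos: [466.7, -21.7, 52.1]
eef_rot: [2.924, -1.149, -0.0]
contact_force: [0.1, 0.5, -0.3]
finger_gap: -0.1
grasp_force: 0.0
```

```bash
python3 st.py 66.6;  python3 - <<'E'
from h import *
t=cam('top'); a=cam('scene')
save(t,'o2.png',np.hstack([cv2.resize(x,(390,390),interpolation=3) for x in(a['color'][185:250,230:295],t['color'][160:225,265:330])]))
print(centre(t,66.6), orbit(59,7),orbit(58.5,7,dr=1.5))
E
```

```text
t 14.0833 r 74.4 phi -170.1 alpha-phi 127.2 q6 2.02 Frad -0.2 Ftan -0.4 Fz -0.3 z 52.1
top [np.float64(150.5), np.float64(96.3), np.float64(166.3)]
[552.7443784   -9.41517541  66.6       ] [255, 0.02, 0.0133, 0, -0.0583, 255, 0.0414, 0.0241, 0, -0.1167, 255, 0.0641, 0.0322, 0, -0.175, 255, 0.0875, 0.0374, 0, -0.2333, 255, 0.1114, 0.0398, 0, -0.2917] [255, 0.0203, 0.0123, 0, -0.0583, 255, 0.0419, 0.022, 0, -0.1167, 255, 0.0644, 0.029, 0, -0.175, 255, 0.0874, 0.0332, 0, -0.2333, 255, 0.1106, 0.0345, 0, -0.2917]
```

View pics/o2.png

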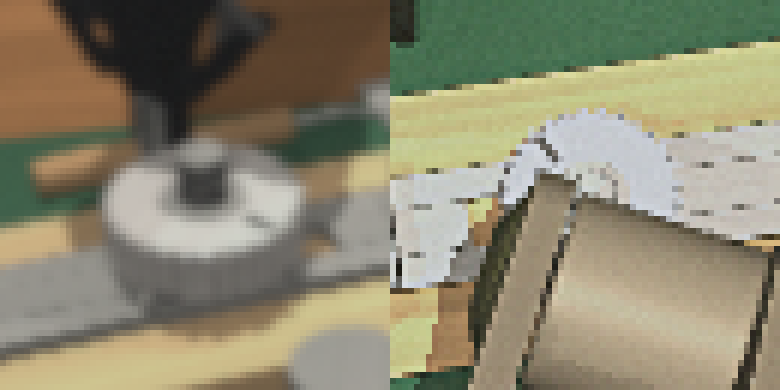

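```bash
cat >> h.py <<'E'
def mk(c,C,z,lo,hi,img=None):
    # mark angle in a window: gradient-free darkest radial line
    g=cv2.cvtColor(c['color'] if img is None else img,cv2.COLOR_RGB2GRAY).astype(np.float32)
    A=np.arange(lo,hi,1.); R=np.arange(26,41,1.)
    uv=np.array([[proj(c,[C[0]+q*np.cos(a),C[1]+q*np.sin(a),z]) for q in R] for a in np.radians(A)],np.float32)
    pr=cv2.remap(g,uv[...,0],uv[...,1],1).mean(1); w=np.clip(np.median(pr)-8-pr,0,None); i=pr.argmin(); w[abs(A-A[i])>10]=0
    return round(float((w*A).sum()/w.sum()),1),int(pr[i]),int(np.median(pr))
E
python3 - <<'E'
from h import *
t=cam('top'); s=cam('scene')
for c,n in((t,'top'),(s,'scene')):
    i0=cv2.cvtColor(cv2.imread(f'pics/{n}0.png'),cv2.COLOR_BGR2RGB)
    for C in((538.9,-8.4),(541,-10.3)): print(n,C,mk(c,C,63.5,95,150,i0),mk(c,C,66.6,20,80))
E
```

```text
top (538.9, -8.4) (121.2, 104, 208) (41.1, 104, 181)
top (541, -10.3) (122.8, 113, 208) (45.9, 105, 185)
scene (538.9, -8.4) (120.7, 155, 187) (38.1, 157, 201)
scene (541, -10.3) (121.7, 159, 188) (42.9, 156, 201)
```

The mark reads about 42° against 121° before, so the collar has turned about 280°, which matches the finger's 281° stroke. About 440° remain, so I'll run the second stroke.

```bash
python3 -c "
from h import *
print(orbit(58.4,7)); print(orbit(58.4,7,dr=.7))"
```

```text
[255, 0.0198, 0.0132, 0, -0.0583, 255, 0.041, 0.0238, 0, -0.1167, 255, 0.0634, 0.0318, 0, -0.175, 255, 0.0866, 0.037, 0, -0.2333, 255, 0.1103, 0.0394, 0, -0.2917]
[255, 0.02, 0.0128, 0, -0.0583, 255, 0.0414, 0.023, 0, -0.1167, 255, 0.0638, 0.0305, 0, -0.175, 255, 0.0869, 0.0352, 0, -0.2333, 255, 0.1103, 0.0371, 0, -0.2917]
```

Emit:
step_arm(
  commands=[255,0.009,-0.012,0,0,255,0.018,-0.024,0,0,255,0.023,-0.03,0,0,255,0.026,-0.034,0,0,255,0.028,-0.037,0,0],
)

```text
time_s: 14.75
ee_pos: [479.2, -19.7, 51.9]
eef_rot: [2.927, -1.136, -0.007]
contact_force: [-10.5, -2.0, 7.7]
finger_gap: 0.1
grasp_force: 5.8
```

Emit:
step_arm(
  commands=[255,0.0198,0.0132,0,-0.0583,255,0.041,0.0238,0,-0.1167,255,0.0634,0.0318,0,-0.175,255,0.0866,0.037,0,-0.2333,255,0.1103,0.0394,0,-0.2917],
)

```text
time_s: 15.17
ee_pos: [496.1, -51.0, 52.0]
eef_rot: [-3.136, 0.194, 0.005]
contact_force: [-6.3, -1.5, 4.5]
finger_gap: -0.3
grasp_force: 2.9
```

Emit:
step_arm(
  commands=[255,0.0198,0.0132,0,-0.0583,255,0.041,0.0238,0,-0.1167,255,0.0634,0.0318,0,-0.175,255,0.0866,0.037,0,-0.2333,255,0.1103,0.0394,0,-0.2917],
)

```text
time_s: 15.58
ee_pos: [528.3, -68.1, 52.3]
eef_rot: [3.047, 0.757, -0.003]
contact_force: [-5.0, -6.6, 4.2]
finger_gap: 0.2
grasp_force: 3.6
```

Emit:
step_arm(
  commands=[255,0.02,0.0128,0,-0.0583,255,0.0414,0.023,0,-0.1167,255,0.0638,0.0305,0,-0.175,255,0.0869,0.0352,0,-0.2333,255,0.1103,0.0371,0,-0.2917],
)

```text
time_s: 16.0
ee_pos: [564.5, -63.5, 52.9]
eef_rot: [2.676, 1.636, 0.001]
contact_force: [1.3, -10.1, 3.9]
finger_gap: 0.4
grasp_force: 3.8
```

Emit:
step_arm(
  commands=[255,0.02,0.0128,0,-0.0583,255,0.0414,0.023,0,-0.1167,255,0.0638,0.0305,0,-0.175,255,0.0869,0.0352,0,-0.2333,255,0.1103,0.0371,0,-0.2917],
)

```text
time_s: 16.42
ee_pos: [590.9, -38.9, 53.3]
eef_rot: [2.059, 2.363, 0.003]
contact_force: [6.1, -6.9, 3.2]
finger_gap: 0.3
grasp_force: 3.7
```

```bash
python3 st.py 68|head -1
```

```text
t 16.4167 r 59.0 phi -30.4 alpha-phi 128.3 q6 -0.4 Frad 8.7 Ftan -2.9 Fz 3.2 z 53.3
```

Emit:
step_arm(
  commands=[255,0.02,0.0128,0,-0.0583,255,0.0414,0.023,0,-0.1167,255,0.0638,0.0305,0,-0.175,255,0.0869,0.0352,0,-0.2333,255,0.1103,0.0371,0,-0.2917],
)

```text
time_s: 16.88
ee_pos: [598.0, -3.6, 53.5]
eef_rot: [1.252, 2.872, 0.002]
contact_force: [7.9, -1.9, 3.6]
finger_gap: -0.0
grasp_force: 3.8
```

Emit:
step_arm(
  commands=[255,0.02,0.0128,0,-0.0583,255,0.0414,0.023,0,-0.1167,255,0.0638,0.0305,0,-0.175,255,0.0869,0.0352,0,-0.2333,255,0.1103,0.0371,0,-0.2917],
)

```text
time_s: 17.3
ee_pos: [583.4, 29.3, 53.6]
eef_rot: [0.33, 3.116, 0.001]
contact_force: [6.4, 2.2, 5.2]
finger_gap: -0.2
grasp_force: 3.6
```

Emit:
step_arm(
  commands=[255,0.0198,0.0132,0,-0.0583,255,0.041,0.0238,0,-0.1167,255,0.0634,0.0318,0,-0.175,255,0.0866,0.037,0,-0.2333,255,0.1103,0.0394,0,-0.2917],
)

```text
time_s: 17.72
ee_pos: [552.1, 48.1, 52.9]
eef_rot: [-0.624, 3.075, -0.001]
contact_force: [2.5, 1.6, 1.8]
finger_gap: -0.1
grasp_force: 1.4
```

Emit:
step_arm(
  commands=[255,0.0198,0.0132,0,-0.0583,255,0.041,0.0238,0,-0.1167,255,0.0634,0.0318,0,-0.175,255,0.0866,0.037,0,-0.2333,255,0.1103,0.0394,0,-0.2917],
)

```text
time_s: 18.13
ee_pos: [516.4, 46.1, 52.4]
eef_rot: [-1.52, 2.747, -0.002]
contact_force: [2.3, 1.2, 0.3]
finger_gap: 0.2
grasp_force: 1.0
```

Emit:
step_arm(
  commands=[255,-0.006,0.008,0,0,255,-0.012,0.016,0,0,255,-0.018,0.024,0,0,255,-0.024,0.032,0,0,255,-0.03,0.04,0,0],
)

```text
time_s: 18.55
ee_pos: [510.4, 60.5, 52.0]
eef_rot: [1.51, -2.755, -0.0]
contact_force: [-1.0, -0.3, 0.1]
finger_gap: -0.1
grasp_force: 0.0
```

```bash
python3 st.py 70|head -1
```

```text
t 18.55 r 75.5 phi 113.1 alpha-phi 124.4 q6 -2.69 Frad 0.2 Ftan 1.0 Fz 0.1 z 52.0
```

Emit:
step_arm(
  commands=[255,-0.0222,-0.0191,0,0.0583,255,-0.042,-0.0408,0,0.1167,255,-0.0589,-0.0647,0,0.175,255,-0.0728,-0.0904,0,0.2333,255,-0.0835,-0.1177,0,0.2917],
)

```text
time_s: 19.02
ee_pos: [554.0, 62.6, 52.1]
eef_rot: [0.604, -3.083, -0.0]
contact_force: [-0.1, 0.7, 0.7]
finger_gap: 0.1
grasp_force: 0.0
```

Emit:
step_arm(
  commands=[255,-0.0222,-0.0191,0,0.0583,255,-0.042,-0.0408,0,0.1167,255,-0.0589,-0.0647,0,0.175,255,-0.0728,-0.0904,0,0.2333,255,-0.0835,-0.1177,0,0.2917],
)

```text
time_s: 19.43
ee_pos: [590.7, 39.3, 52.0]
eef_rot: [-0.351, -3.122, -0.0]
contact_force: [-0.2, -0.3, 0.3]
finger_gap: 0.3
grasp_force: 0.0
```

Emit:
step_arm(
  commands=[255,-0.0222,-0.0191,0,0.0583,255,-0.042,-0.0408,0,0.1167,255,-0.0589,-0.0647,0,0.175,255,-0.0728,-0.0904,0,0.2333,255,-0.0835,-0.1177,0,0.2917],
)

```text
time_s: 19.85
ee_pos: [607.4, -0.9, 51.9]
eef_rot: [-1.274, -2.872, 0.0]
contact_force: [0.1, 0.1, 0.4]
finger_gap: -0.2
grasp_force: 0.0
```

Emit:
step_arm(
  commands=[255,-0.0222,-0.0191,0,0.0583,255,-0.042,-0.0408,0,0.1167,255,-0.0589,-0.0647,0,0.175,255,-0.0728,-0.0904,0,0.2333,255,-0.0835,-0.1177,0,0.2917],
)

```text
time_s: 20.27
ee_pos: [598.1, -43.3, 52.0]
eef_rot: [-2.079, -2.355, 0.0]
contact_force: [-0.1, -0.2, -1.0]
finger_gap: 0.3
grasp_force: 0.0
```

Emit:
step_arm(
  commands=[255,-0.0222,-0.0191,0,0.0583,255,-0.042,-0.0408,0,0.1167,255,-0.0589,-0.0647,0,0.175,255,-0.0728,-0.0904,0,0.2333,255,-0.0835,-0.1177,0,0.2917],
)

```text
time_s: 20.68
ee_pos: [566.1, -72.7, 52.0]
eef_rot: [-2.691, -1.621, 0.0]
contact_force: [-0.1, 0.3, -0.2]
finger_gap: 0.0
grasp_force: 0.0
```

Emit:
step_arm(
  commands=[255,-0.0222,-0.0191,0,0.0583,255,-0.042,-0.0408,0,0.1167,255,-0.0589,-0.0647,0,0.175,255,-0.0728,-0.0904,0,0.2333,255,-0.0835,-0.1177,0,0.2917],
)

```text
time_s: 21.1
ee_pos: [523.1, -78.5, 52.1]
eef_rot: [3.054, 0.737, -0.0]
contact_force: [0.4, 0.7, 0.5]
finger_gap: 0.6
grasp_force: 0.0
```

```bash
python3 st.py 69.7;  python3 - <<'E'
from h import *
t=cam('top'); a=cam('scene')
save(t,'o3.png',np.hstack([cv2.resize(x,(390,390),interpolation=3) for x in(a['color'][185:250,230:295],t['color'][160:225,265:330])]))
for C in((538.9,-8.4),(541,-10.3)): print(mk(a,C,69.7,-75,10),mk(t,C,69.7,-75,10))
E
```

```text
t 21.1 r 71.5 phi -103.7 alpha-phi 130.8 q6 0.72 Frad -0.8 Ftan 0.2 Fz 0.5 z 52.1
top [np.float64(-35.1), np.float64(57.1), np.float64(149.1)]
(-43.0, 110, 134) (-32.5, 49, 149)
(-42.7, 109, 135) (-31.1, 50, 147)
```

View pics/o3.png

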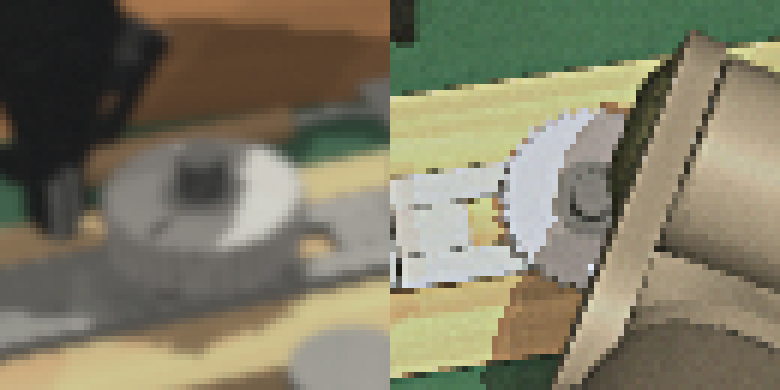

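```bash
python3 -c "
from h import *
n=(.641,-.767)
print(orbit(58.5,7,n)); print(orbit(58.5,2.8,n))"
```

```text
[255, 0.0192, 0.0141, 0, -0.0583, 255, 0.0399, 0.0258, 0, -0.1167, 255, 0.0619, 0.0349, 0, -0.175, 255, 0.0848, 0.0412, 0, -0.2333, 255, 0.1084, 0.0446, 0, -0.2917]
[255, 0.0075, 0.0059, 0, -0.0233, 255, 0.0152, 0.0115, 0, -0.0467, 255, 0.0232, 0.0167, 0, -0.07, 255, 0.0314, 0.0214, 0, -0.0933, 255, 0.0399, 0.0258, 0, -0.1167]
```

Emit:
step_arm(
  commands=[255,0.01,-0.012,0,0,255,0.017,-0.02,0,0,255,0.021,-0.025,0,0,255,0.025,-0.03,0,0,255,0.025,-0.03,0,0],
)

```text
time_s: 21.67
ee_pos: [526.1, -67.3, 52.2]
eef_rot: [3.049, 0.75, -0.001]
contact_force: [-1.5, -4.9, 0.0]
finger_gap: -0.4
grasp_force: 2.1
```

Emit:
step_arm(
  commands=[255,0.0196,0.0136,0,-0.0583,255,0.0405,0.025,0,-0.1167,255,0.0626,0.0335,0,-0.175,255,0.0855,0.0395,0,-0.2333,255,0.109,0.042,0,-0.2917],
)

```text
time_s: 22.08
ee_pos: [561.7, -64.2, 52.5]
eef_rot: [2.677, 1.638, -0.0]
contact_force: [1.0, -8.0, 1.3]
finger_gap: -0.4
grasp_force: 3.8
```

Emit:
step_arm(
  commands=[255,0.0192,0.0141,0,-0.0583,255,0.0399,0.0258,0,-0.1167,255,0.0619,0.0349,0,-0.175,255,0.0848,0.0412,0,-0.2333,255,0.1084,0.0446,0,-0.2917],
)

```text
time_s: 22.5
ee_pos: [589.3, -41.2, 52.9]
eef_rot: [2.06, 2.366, 0.001]
contact_force: [2.6, -5.3, 2.6]
finger_gap: -0.2
grasp_force: 2.8
```

```bash
python3 st.py 70|head -1; python3 -c "
from h import *
a=cam('scene')
for C in((538.9,-8.4),(541,-10.3)): print(mk(a,C,70.3,0,70))"
```

```text
t 22.5 r 58.9 phi -33.1 alpha-phi 131.1 q6 -0.41 Frad 5.1 Ftan -3.1 Fz 2.6 z 52.9
(24.1, 119, 153)
(29.5, 115, 137)
```

Emit:
step_arm(
  commands=[255,0.0196,0.0136,0,-0.0583,255,0.0405,0.025,0,-0.1167,255,0.0626,0.0335,0,-0.175,255,0.0855,0.0395,0,-0.2333,255,0.109,0.042,0,-0.2917],
)

```text
time_s: 23.02
ee_pos: [598.0, -6.6, 53.1]
eef_rot: [1.253, 2.874, 0.001]
contact_force: [5.2, -3.5, 3.5]
finger_gap: 0.3
grasp_force: 3.4
```

Emit:
step_arm(
  commands=[255,0.0196,0.0136,0,-0.0583,255,0.0405,0.025,0,-0.1167,255,0.0626,0.0335,0,-0.175,255,0.0855,0.0395,0,-0.2333,255,0.109,0.042,0,-0.2917],
)

```text
time_s: 23.43
ee_pos: [585.3, 26.8, 53.4]
eef_rot: [0.33, 3.118, 0.0]
contact_force: [6.1, 1.3, 4.8]
finger_gap: -0.4
grasp_force: 3.4
```

Emit:
step_arm(
  commands=[255,0.0075,0.0059,0,-0.0233,255,0.0152,0.0115,0,-0.0467,255,0.0232,0.0167,0,-0.07,255,0.0314,0.0214,0,-0.0933,255,0.0399,0.0258,0,-0.1167],
)

```text
time_s: 23.85
ee_pos: [574.9, 36.9, 53.3]
eef_rot: [-0.047, 3.136, -0.0]
contact_force: [4.6, 0.8, 5.0]
finger_gap: 0.1
grasp_force: 2.9
```

```bash
python3 st.py 71.2|head -1; python3 -c "
from h import *
a=cam('scene');t=cam('top')
for C in((538.9,-8.4),(541,-10.3)): print(mk(a,C,71.2,85,150),mk(t,C,71.2,85,150))
save(t,'o4.png',np.hstack([cv2.resize(x,(390,390),interpolation=3) for x in(a['color'][185:250,230:295],t['color'][160:225,265:330])]))"
```

```text
t 23.85 r 57.7 phi 52.7 alpha-phi 129.0 q6 -1.74 Frad 3.4 Ftan -3.2 Fz 5.0 z 53.3
(89.9, 28, 45) (141.9, 113, 140)
(90.3, 28, 37) (143.8, 122, 142)
```

View pics/o4.png

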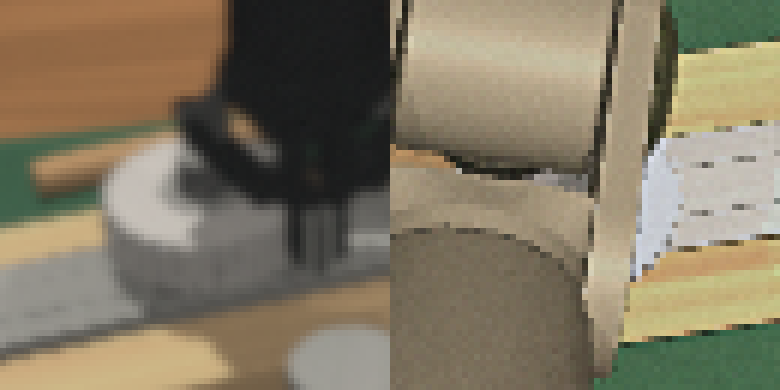

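Emit:
step_arm(
  commands=[255,-0.016,0.019,0,0,255,-0.032,0.038,0,0,255,-0.032,0.038,-0.133,0,255,-0.032,0.038,-0.266,0,255,-0.032,0.038,-0.4,0],
)

```text
time_s: 24.42
ee_pos: [581.9, 48.9, 172.9]
eef_rot: [0.043, -3.139, -0.0]
contact_force: [0.5, 0.6, 0.7]
finger_gap: 0.1
grasp_force: 0.0
```

```bash
python3 st.py 71.2|head -1
python3 - <<'E'
from h import *
s=r.read_state(); a=alpha(s); p=s['ee_pos']; print(p.round(1),a)
for q in rows(p,a,[551.2,-89,p[2]],189): print(q)
E
```

```text
t 24.4167 r 71.5 phi 54.1 alpha-phi 127.5 q6 -1.72 Frad 0.8 Ftan -0.0 Fz 0.7 z 172.9
[585.   48.7 181.7] -178.41713617351743
([np.float64(0.025), np.float64(-0.0911), np.float64(-0.0)], np.float64(-0.6124))
([np.float64(0.0501), np.float64(-0.1822), np.float64(-0.0)], np.float64(-1.2247))
([np.float64(0.0751), np.float64(-0.2734), np.float64(-0.0)], np.float64(-1.8371))
([np.float64(0.1002), np.float64(-0.3645), np.float64(-0.0)], np.float64(-2.4494))
([np.float64(0.1252), np.float64(-0.4556), np.float64(-0.0)], np.float64(-3.0618))
```

Emit:
step_arm(
  commands=[255,0.025,-0.091,0,-0.012,255,0.05,-0.182,0,-0.025,255,0.075,-0.273,0,-0.037,255,0.1,-0.364,0,-0.049,255,0.125,-0.456,0,-0.062],
)

```text
time_s: 24.88
ee_pos: [548.1, -90.2, 171.6]
eef_rot: [0.249, -3.131, -0.001]
contact_force: [0.4, -0.1, 0.7]
finger_gap: -0.2
grasp_force: 0.0
```

Run:
```python
from h import *
a=cam('scene');t=cam('top')
for C in((538.9,-8.4),(541,-10.3)): print(mk(a,C,71.4,80,160),mk(t,C,71.4,80,160))
save(t,'o5.png',np.hstack([cv2.resize(x,(390,390),interpolation=3) for x in(a['color'][185:250,210:275],t['color'][160:225,265:330])]))
s=r.read_state(); print(s['ee_pos'].round(1),alpha(s))
```

```text
(154.7, 116, 144) (114.3, 108, 168)
(154.6, 109, 140) (116.4, 112, 165)
[548.  -92.4 171.6] -171.18535429996837
```

View pics/o5.png

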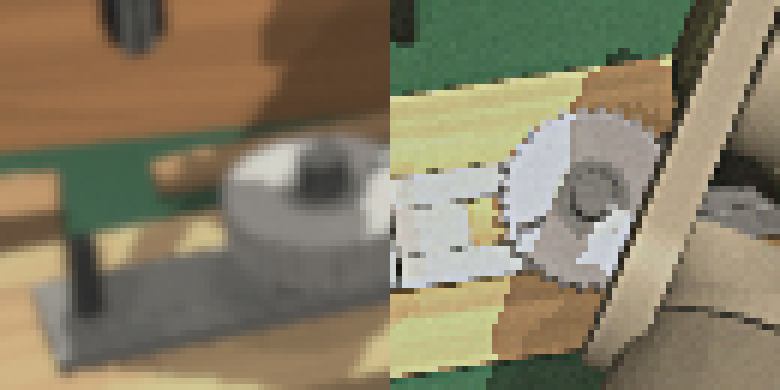

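The mark reads 114.3° (top view) against 121.2° at the start, after going almost round twice. The collar has therefore turned about 713°, which is two turns to within half a rib pitch and not over. Next I'll lower the finger into the gap by the peg.

Emit:
step_arm(
  commands=[255,-0.0133,0.01,0.08,0,255,-0.0133,0.01,0.18,0,255,-0.0133,0.01,0.28,0,255,-0.0133,0.01,0.36,0,255,-0.0133,0.01,0.385,0],
)

```text
time_s: 25.4
ee_pos: [550.5, -84.4, 52.9]
eef_rot: [0.246, -3.126, -0.005]
contact_force: [0.9, 0.2, -0.4]
finger_gap: -0.2
grasp_force: 0.0
```

Emit:
step_arm(
  commands=[255,0,-0.012,0,0,255,0,-0.024,0,0,255,0,-0.036,0,0,255,0,-0.046,0,0,255,0,-0.056,0,0],
)

```text
time_s: 25.82
ee_pos: [555.1, -103.0, 57.8]
eef_rot: [-0.245, 3.13, -0.001]
contact_force: [1.0, 3.2, 2.0]
finger_gap: 0.2
grasp_force: 1.5
```

```bash
cat > jp.py <<'E'
from h import *
s=r.read_state(); d=s['ee_pos'][:2]-[538.9,-8.4]; t=np.radians(99); e=np.array([np.cos(t),np.sin(t)]); n=np.array([-e[1],e[0]])
F=s['contact_force']; print(s['time_s'],'jig x',(d@e).round(1),'y',(d@n).round(1),'z',s['ee_pos'][2].round(1),'Fx',(F[:2]@e).round(1),'Fy',(F[:2]@n).round(1),'Fz',F[2].round(1),alpha(s).round(1))
E
python3 jp.py
```

```text
25.8167 jig x -96.0 y -1.2 z 57.8 Fx 3.0 Fy -1.5 Fz 2.0 -171.0
```

Emit:
step_arm(
  commands=[255,0.003,-0.02,0,0,255,0.003,-0.04,0,0,255,0.003,-0.06,0,0,255,0.003,-0.08,0,0,255,0.003,-0.1,0,0],
)

```text
time_s: 26.23
ee_pos: [558.4, -133.0, 56.7]
eef_rot: [-0.246, 3.132, 0.0]
contact_force: [0.3, 3.6, 3.4]
finger_gap: -0.1
grasp_force: 1.8
```

Emit:
step_arm(
  commands=[255,0,-0.006,0,0,255,0,-0.012,0,0,255,0,-0.018,0,0,255,0,-0.024,0,0,255,0,-0.027,0,0],
)

```text
time_s: 26.65
ee_pos: [559.5, -140.4, 56.6]
eef_rot: [0.246, -3.132, -0.0]
contact_force: [-0.8, 3.5, 2.3]
finger_gap: -0.1
grasp_force: 1.6
```

```bash
python3 jp.py
```

```text
26.65 jig x -133.6 y 0.3 z 56.6 Fx 3.6 Fy 0.2 Fz 2.3 -171.0
```

Emit:
step_arm(
  commands=[255,0,-0.003,0,0,255,0,-0.006,0,0,255,0,-0.009,0,0,255,0,-0.012,0,0,255,0,-0.012,0,0],
)

```text
time_s: 27.07
ee_pos: [559.7, -142.3, 56.5]
eef_rot: [0.246, -3.131, -0.005]
contact_force: [-1.6, 11.4, 4.1]
finger_gap: -0.2
grasp_force: 5.5
```

Emit:
step_arm(
  commands=[255,0,-0.002,0,0,255,0,-0.004,0,0,255,0,-0.006,0,0,255,0,-0.008,0,0,255,0,-0.008,0,0],
)

```text
time_s: 27.48
ee_pos: [559.7, -142.6, 56.5]
eef_rot: [0.247, -3.13, -0.01]
contact_force: [-0.9, 20.6, 6.8]
finger_gap: -0.2
grasp_force: 10.4
```

The strap is at its stop: the force rose to 20 N with no further travel. Now I'll back off, lift, and move away.

Emit:
step_arm(
  commands=[255,0,0.04,0,0,255,0,0.075,0,0,255,0,0.075,-0.13,0,255,0,0.075,-0.26,0,255,0,0.075,-0.39,0],
)

```text
time_s: 27.9
ee_pos: [556.6, -123.8, 174.8]
eef_rot: [0.246, -3.131, 0.0]
contact_force: [-0.6, -1.3, -0.5]
finger_gap: -0.0
grasp_force: 0.0
```

Emit:
step_arm(
  commands=[255,0.08,-0.08,-0.08,0,255,0.16,-0.16,-0.16,0,255,0.24,-0.24,-0.2,0,255,0.32,-0.32,-0.2,0,255,0.4,-0.4,-0.2,0],
)

```text
time_s: 28.32
ee_pos: [456.2, -262.6, 234.5]
eef_rot: [-0.246, 3.131, -0.004]
contact_force: [0.7, -0.0, -0.6]
finger_gap: 0.4
grasp_force: 0.0
```

Emit:
step_arm(
  commands=[255,0,-0.1,0,0,255,0,-0.2,0,0,255,0,-0.3,0,0,255,0,-0.3,0,0,255,0,-0.3,0,0],
)

```text
time_s: 28.73
ee_pos: [471.0, -351.3, 232.8]
eef_rot: [0.243, -3.131, -0.0]
contact_force: [-0.8, 0.4, 0.5]
finger_gap: -0.1
grasp_force: 0.0
```

Run:
```python
from h import *
a=cam('scene');t=cam('top'); P=cloud(t)
for C in((538.9,-8.4),(541,-10.3)): print(mk(t,C,71.4,80,160),mk(a,C,71.4,95,150))
m=np.zeros(P.shape[:2],bool); m[170:205,330:365]=True
k=P[m&(P[...,2]>60)&(P[...,2]<90)]; print('peg',k.mean(0).round(1),len(k))
s=r.read_state(); print(s['ee_pos'].round(1),s['contact_force'].round(1))
save(t,'end.png',np.hstack([cv2.resize(x,(390,390),interpolation=3) for x in(a['color'][160:290,190:320],t['color'][115:245,230:360])]))
```

```text
(114.3, 111, 205) (113.4, 157, 190)
(116.4, 122, 205) (114.7, 162, 191)
peg [ 562.4 -161.2   68.1] 23
[ 471.2 -349.6  233.4] [ 0.3 -0.4 -0.6]
```

View pics/end.png

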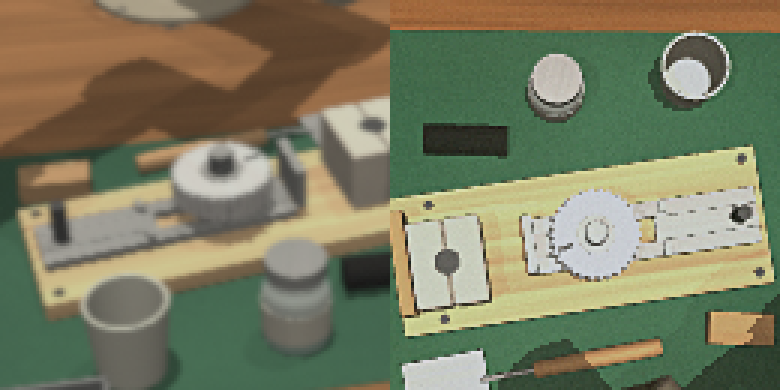

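The end picture shows the strap fully back: peg at (740,213), 40 mm from where it started, and the nose plate at (530,245), away from the mould. The mould at (447,262) and the bystanders stand as they were, and the arm is clear.

```bash
python3 -c "
from station import r
print(r.hand_in())"
```

```text
the job is handed in; nothing more can be done
None
```

The job is handed in: the collar was rolled about 713° anticlockwise, roughly 7° short of two full turns and not over. The strap was then pushed back 40 mm to its stop, the mould and bystanders look unmoved in the final picture, and the arm finished clear at about 29 s.

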